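Free a locked battery pack with a screwdriver

ROBOT

A 6-joint arm with a two-finger parallel gripper is mounted at the origin on a cart in front of the work surface, level with it; the furniture and walls round the work are solid. World frame = base frame: x ahead of the robot, y to its left, z up, the work surface at z = 0. Lengths are in mm, angles in degrees, forces in N, time in s.
With the tool pointing down it reaches from about 300 to 850 mm from the base axis. Payload 4.2 kg.
Tool frame: the origin (TCP) lies at the very end of the fingers, on their centre line; the grasp point (between the pads) lies env.grip_point_offset behind it (env.grip_point_offset is the distance from the TCP to the grasp point, in mm); z points along the fingers, y is the direction in which the jaws open and shut (so a half turn about z gives the same grasp; the last joint's range is limited). The gripper opens to 91 mm and grips with 3 to 60 N. Pads are 32 mm wide; open, the fingers measure 118 mm over their backs; the gripper's body (76 mm by 178 mm) begins 60 mm behind the grasp point.
Start: joints at [-72.88, 18.312, 89.639, -0, 72.044, -1.146], TCP at [180.224, -546.043, 213.976] pointing down, gripper open.
Joint ranges: [-177.97, 177.97], [-48.28, 115.42], [12.27, 149.76], [-77.06, 257.06], [2.81, 150.46], [-146.56, 146.56]. Speed limits (degrees/s): [147.25, 147.25, 180, 180, 180, 180].

INTERFACE

Orientations are given as [roll, pitch, yaw] about the fixed x, y, z axes, in that order (R = Rz(yaw) Ry(pitch) Rx(roll)).
In Python, from workcell import env, grab_frame, camera_params gives the robot as it stands. The module is installed in compiled form; this text tells all that it offers.
- The arm moves only by the shell command python3 -m creep 'ROWS' [OPENING] [FORCE]. ROWS is a JSON object of lists of equal length, an entry for each row: "offset": the shift along the tool's x, y, z in m, a list of three; "rotation": the turn, a rotation vector about the tool's x, y, z in degrees, a list of three. A call has 1 to 5 rows; each row shifts and turns the commanded pose from where the row before left it, along the tool's axes as they then stand; what a row does not reach is not made up. A row lasts 1/8 s, in which the tool goes at most 62.5 mm and 10.7 degrees, less where a joint would pass 70% of its speed; a pose out of reach is approached as far as the arm can. A call is refused whole if a number of a shift passes 0.0625 or a number of a turn 10.7, either way. A call with a gripper value outside its range is refused whole. OPENING is the closure, from 0 (fully open) to 1 (shut), set as the call begins (- or left out, the last holds). The fingers move at their own pace and stop on an object; FORCE is the grip in N (left out, the last holds). Time passes only in rows, so rows that do not move let the fingers close. It gives the time, the measured TCP pose, the force and the opening at its end, in the units of the state.
- env.state(): the state, without advancing time (a new reading comes with each control period).
- grab_frame(name): name is "scene" or "side" or "wrist"; returns the picture (400x640x3 uint8, red, green, blue); there is no depth.
- camera_params(name): a dict with "mtx" (3x3 intrinsics, pixels), "R" (3x3) and "t" (3): a world point X has camera coordinates R X + t. Camera axes: x right, y down, z forward; pixel columns grow to the right and rows downward; lengths in mm; the calibration is good to about 2 mm. A picture is of the moment at which its call begins: read the wrist's pose just before it. camera_params takes no time and is no camera call; for the wrist camera it gives the pose at the moment of the call.
- env.job_done(): hands the job in, once; it reports no verdict.
The state is a dict: "time_s": time; "qpos": joint angles; "qvel": joint speeds; "effort": joint torques, N m; "ee_pos": TCP position; "ee_rot": TCP orientation; "force": force on the tool from outside, world axes, zero at the start; "torque": the same for the moment, N m; "gripper_width": finger opening in mm.
Only numpy, scipy, OpenCV 4.12 (cv2) and the standard library are available. Lean on these libraries where they do the work, as an engineer would, in place of code of your own. Each camera call takes 0.05 s, during which the arm holds its last target.

TASK

The release button of the charging dock is gone. Pick up the amber screwdriver and push its blade straight in through the yellow-framed slot in the dock's front to press the hidden latch tab, so that the orange battery pack pops up; then lay the screwdriver flat back on the worktop, lift the pack out and stand it upright on the middle of the blue mat without dropping it. Leave the other things on the worktop alone.

Things in the scene. Friction and masses are not known exactly. Their poses are not given: they have to be found in the camera images.
- dock: Grey charging dock, fixed, 106 x 88 x 76 mm tall. Origin on the worktop under the centre of the pack's bay; x points from front to rear, z up; the front face, with the slot, is at x = -58 mm, the rear at +48 mm, the sides at y = +-44 mm. The bay is open at the top and guides the pack with 1.5 mm clearance all round.
- slot (a point): Centre of the slot's mouth in the dock's front face, 58 mm above the worktop. The slot is 18 mm wide and 16 mm high, in a wall 4 mm thick, in a yellow frame that stands 1.5 mm proud; level passage along the dock's +x. The latch tab stands 22 mm behind this point.
- tab (a point): Centre of the front face of the hidden red latch tab (22 mm wide, reaching from 45 to 71 mm above the worktop where it can be met through the slot). It slides along the dock's +x with the latch.
- latch (a joint): Travel of the latch in m: 0 = locked, at rest; 0.010 = fully in, at a stop. Pressing the tab along the dock's +x draws a hook off a lug on the pack's rear; the pack is free from 0.007 at the latest, and an ejector then raises it 20 mm and keeps it up. Needs 3 to 10 N; springs back when let go. While locked the pack cannot be pulled out.
- pack: Orange battery pack with black bands near its top, 36 x 56 x 86 mm, ~0.12 kg; origin at the centre of its underside, z up, axes as the dock's while in it. A lug stands 7 mm out of its +x face, 38 to 44 mm up. Locked, its underside is 14 mm above the worktop, so its top is 24 mm above the dock's; popped up, 20 mm higher. Hold its x faces near the top; after a further 42 mm straight up it is out.
- mat: Blue mat, 130 x 130 mm, 4 mm thick, fixed to the worktop; origin at the centre of its underside, z up.
- driver: Amber-handled screwdriver lying loose on the worktop, 220 mm long, 0.09 kg. Origin at mid-length on its underside (14 mm below its axis); blade towards -y, handle towards +y. Handle 26 mm wide, 28 mm thick, from y = +10 to +110 mm; shaft 6 mm thick, from y = -110 to +10 mm. Centre of mass near y = +54 mm.
- driver_tip (a point): Tip of the screwdriver's blade, on its axis.
- light: Bystander: dark penlight, 20 mm thick, 113 mm long, lying. Origin on its underside.
- tape: Bystander: roll of black tape, 68 mm across, 19 mm high. Origin under its centre.
- rocker: Bystander: brown rocker arm, 34 x 66 x 34 mm. Origin under its centre.
- tub: Bystander: grease tub, 60 mm across, 74 mm tall. Origin under its centre.
Mind the look-alikes: they are no part of the job. There is more than one size of the pack; the one meant has the size given above.

How it is judged (in metres and radians):
On the way:
1. the screwdriver's blade presses the latch tab in by more than 6 mm (value of joint latch above 0.006 m and contact force between driver and latch above 0.5 N).
At the end, for the whole second after the job is handed in: The pack stands upright (within 0.1 rad) and still on the mat, its centre within 40 mm of the mat's centre; the screwdriver lies flat and still on the worktop (within 0.2 rad of level, its underside less than 30 mm up); the latch has sprung back (under 3 mm) (horizontal distance between pack and mat below 0.04 m and height (world z) of pack between -0.005 and 0.012 m and angle between pack's own z axis and vertical below 0.1 rad and linear speed of each of pack, driver below 0.02 m/s and height (world z) of driver between -0.02 and 0.03 m and not (angle between driver's own y axis and vertical below 1.37 rad) and value of joint latch below 0.003 m); the robot touches nothing.
It fails at once if the pack is dropped or thrown: it moves faster than 0.6 m/s while the fingers do not hold it (linear speed of pack above 0.6 m/s and contact force between the fingers and pack below 0.2 N).
It fails at once if a bystander is moved by more than 30 mm (distance of any of light, tape, rocker, tub from where it was at the start of the episode above 0.03 m).
It also fails if it takes over 61 s, if anything falls off the work surface, if the arm or the gripper's body presses on something with over 40 N, if the wrist force passes 120 N, or if a joint passes its speed limit or range.

## Working session

There is one attempt and no reset: what is moved stays moved. The work goes in short steps, Python scripts to look and compute and a shell command to move; the robot and the scene stay as the last step left them, time stands still between calls to the robot, and variables do not carry over. Pictures are saved under pics/ and viewed, and the job is handed in when it is done.

```bash
mkdir -p pics
python3 - <<'E'
from workcell import env, grab_frame, camera_params
import cv2
print(env.state(), env.grip_point_offset)
for n in ["scene","side","wrist"]:
    p=camera_params(n); print(n,p)
    cv2.imwrite(f"pics/{n}0.png",grab_frame(n)[:,:,::-1])
E
```

```text
{'time_s': 0.0, 'qpos': array([-7.28792632e+01,  1.83512511e+01,  8.97077817e+01, -4.82245666e-04,
        7.20425956e+01, -1.14458673e+00]), 'qvel': array([ 0.02281684,  0.05041044,  0.02218207, -0.01263576, -0.12953708,
        0.01753227]), 'effort': array([-6.44116408e-04, -4.12462199e+01, -2.31972224e+01,  7.27024348e-02,
        4.55275190e-02, -1.43076863e-04]), 'ee_pos': array([ 180.07549044, -545.53641269,  213.11486374]), 'ee_rot': array([-1.79898383e+02, -1.57167660e-03,  1.82654712e+01]), 'force': array([0.0266367 , 0.12453157, 0.75282777]), 'torque': array([ 0.00319241, -0.01946613,  0.02483617]), 'gripper_width': 91.40266326087715} 18.8
scene {'mtx': array([[515.74069859,   0.        , 322.99025754],
       [  0.        , 515.74069859, 192.85103255],
       [  0.        ,   0.        ,   1.        ]]), 'R': array([[ 0.99876204, -0.04757518,  0.01452563],
       [-0.0168031 , -0.59752104, -0.80167716],
       [ 0.0468193 ,  0.80044063, -0.59758074]]), 't': array([-568.41318509,  113.17307062, 1404.64751618])}
side {'mtx': array([[444.64639322,   0.        , 311.60963735],
       [  0.        , 444.64639322, 205.48857366],
       [  0.        ,   0.        ,   1.        ]]), 'R': array([[-0.6341861 , -0.77314764, -0.00712133],
       [-0.67874883,  0.56111775, -0.47375827],
       [ 0.370281  , -0.29561732, -0.88062613]]), 't': array([409.19654211, 352.63184584, 945.51170527])}
wrist {'mtx': array([[296.90956727,   0.        , 319.53084062],
       [  0.        , 296.90956727, 201.35576762],
       [  0.        ,   0.        ,   1.        ]]), 'R': array([[ 0.31322078, -0.94967837, -0.00193466],
       [-0.92326026, -0.30498353,  0.23361408],
       [-0.22244828, -0.07138659, -0.97232747]]), 't': array([-574.47439427,  -26.9432778 ,  390.12020011])}
```

View pics/scene0.png

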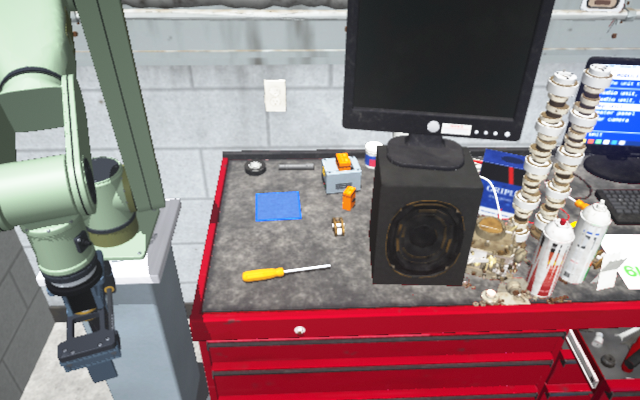

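View pics/side0.png

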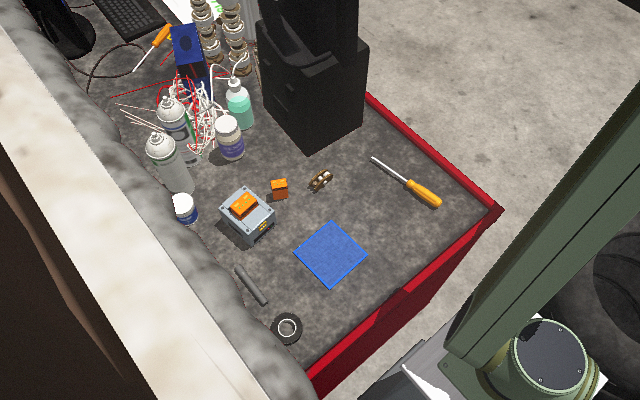

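View pics/wrist0.png

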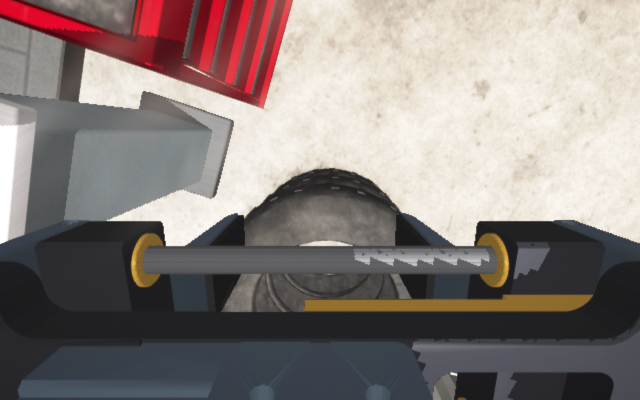

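Candidates, pixels in the scene picture:
- Pack: orange block in the grey dock at (343,160), or the small loose orange block at (348,198). The loose one looks too short, so I choose the one in the dock.
- Driver: amber screwdriver at (265,274), or the orange-handled one behind the clutter, side picture (160,40). I choose the first.
- Mat: the blue one at (278,206). The blue box at (500,180) is not the mat.

Next I zoom in and measure.

```bash
cat > h.py <<'E'
import numpy as np, cv2
from workcell import env, grab_frame, camera_params
def ray(p,uv):
    M=p["mtx"];R=p["R"];t=p["t"]
    d=R.T@np.linalg.inv(M)@np.array([uv[0],uv[1],1.]); return -R.T@t,d/np.linalg.norm(d)
def onz(p,uv,z):
    o,d=ray(p,uv); return o+d*(z-o[2])/d[2]
def tri(pairs):
    A=np.zeros((3,3));b=np.zeros(3)
    for p,uv in pairs:
        o,d=ray(p,uv);P=np.eye(3)-np.outer(d,d);A+=P;b+=P@o
    X=np.linalg.solve(A,b); return X,[np.linalg.norm((np.eye(3)-np.outer(ray(p,uv)[1],ray(p,uv)[1]))@(X-ray(p,uv)[0])) for p,uv in pairs]
def proj(p,X):
    c=p["mtx"]@(p["R"]@np.array(X,float)+p["t"]); return c[:2]/c[2]
def crop(im,x0,y0,x1,y1,s,name):
    cv2.imwrite(name,cv2.resize(im[y0:y1,x0:x1],None,fx=s,fy=s,interpolation=cv2.INTER_CUBIC))
E
python3 - <<'E'
from h import *
np.set_printoptions(precision=1,suppress=True)
S=camera_params("scene");D=camera_params("side")
a=cv2.imread("pics/scene0.png");b=cv2.imread("pics/side0.png")
x=cv2.resize(a[140:220,300:380],None,fx=5,fy=5,interpolation=cv2.INTER_CUBIC)
y=cv2.resize(b[170:250,210:290],None,fx=5,fy=5,interpolation=cv2.INTER_CUBIC)
cv2.imwrite("pics/dock0.png",np.hstack([x,y]))
for n,im,p in(("scene",a,S),("side",b,D)):
    h=cv2.cvtColor(im,cv2.COLOR_BGR2HSV)
    for c,lo,hi,z in(("blue",(105,150,100),(118,255,255),4),("amber",(18,150,120),(28,255,255),14),("orange",(5,180,120),(17,255,255),14)):
        m=cv2.inRange(h,lo,hi);k,l,st,ce=cv2.connectedComponentsWithStats(m)
        for i in range(1,k):
            if st[i,4]>25: print(n,c,st[i],ce[i],onz(p,ce[i],z))
            if c=="blue" and st[i,4]>500:
                r=cv2.approxPolyDP(max(cv2.findContours((l==i).astype(np.uint8),0,2)[0],key=cv2.contourArea),5,True)[:,0]
                for q in r: print("   c",q,onz(p,q,4))
E
```

```text
scene blue [610  80  30   9 132] [625.3  84. ] [1918.8  916.3    4. ]
scene blue [599  89  41  15 248] [623.5  95.2] [1853.8  808.5    4. ]
scene blue [594 111  46  21 623] [619.2 123.1] [1714.   575.8    4. ]
   c [594 127] [1603.4  548.4    4. ]
   c [639 131] [1757.4  515.4    4. ]
   c [639 112] [1838.6  661.8    4. ]
   c [599 114] [1671.5  648.7    4. ]
   c [604 119] [1671.5  608.6    4. ]
scene blue [586 133  54  13 410] [618.8 138. ] [1655.9  467.5    4. ]
scene blue [484 150  41  19 397] [502. 158.] [1188.9  347.1    4. ]
scene blue [366 155   9   9  33] [368.2 158.6] [737.  354.5   4. ]
scene blue [480 179  17  30 244] [487.2 196.7] [1072.8  134.2    4. ]
scene blue [491 180  30  15 158] [505.5 185.6] [1147.8  189.7    4. ]
scene blue [256 191  46  30 217] [277.3 208.8] [440.7  94.2   4. ]
scene blue [497 194  17  19 181] [505.8 202.9] [1119.2  102.4    4. ]
scene amber [337 153  13  11 115] [342.8 158. ] [651.  344.9  14. ]
scene amber [344 186  11   9  67] [349.  190.1] [655.5 166.2  14. ]
scene amber [576 199  12   9  51] [580.9 203.3] [1336.    81.5   14. ]
scene amber
[... 471 characters left out ...]
 115.2   4. ]
side amber [153  24  17  20  57] [160.7  33.3] [1355.9   41.7   14. ]
side amber [278 178   9   9  37] [282.4 182.3] [665.7  81.2  14. ]
side amber [408 179  34  25 198] [425.1 191.5] [ 410.7 -183.8   14. ]
side amber [246 195  10  13  27] [250.8 201.4] [671.9 177.7  14. ]
side amber [259 221   8  10  26] [262.3 225.7] [598.1 195.7  14. ]
side orange [151  23  21  25 148] [161.9  35.6] [1344.3   43.9   14. ]
side orange [271 179  14   9  57] [277.2 183.6] [671.2  93.9  14. ]
side orange [406 182  35  25 129] [423.7 195.5] [ 404.8 -172.5   14. ]
side orange [273 189  15  11 130] [280.1 194. ] [641.9 107.2  14. ]
side orange [230 192  28  28 279] [242.7 205.1] [676.4 199.8  14. ]
```

View pics/dock0.png

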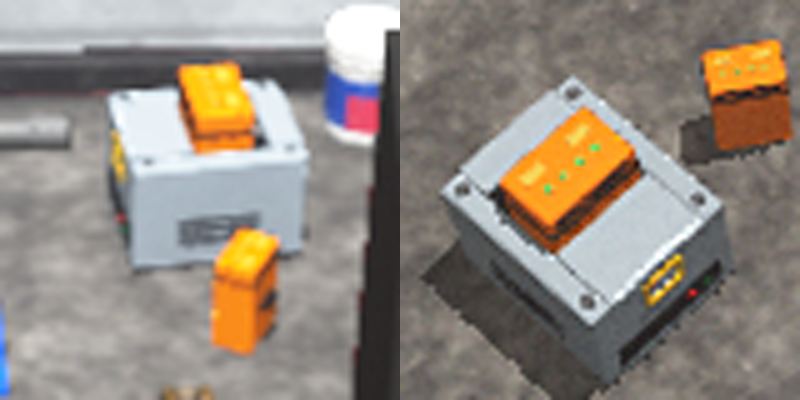

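Run:
```python
from h import *
np.set_printoptions(precision=1,suppress=True)
S=camera_params("scene");D=camera_params("side")
sc=[(321.6,159),(327,172.4),(361.4,171),(354.4,156.4)]
sd=[(249.6,235),(275,211.6),(244,185),(218.4,208)]
for a,b in zip(sc,sd): print(onz(S,a,76),onz(D,b,76),*tri([(S,a),(D,b)]))
for c,P in (("s",S),("d",D)):
    q=np.array([onz(P,u,76)[:2] for u in (sc if c=="s" else sd)]); 
    f=(q[0]+q[1])/2;r=(q[2]+q[3])/2;print(c,q.mean(0),f,r,np.degrees(np.arctan2(*(r-f)[::-1])), np.linalg.norm(r-f))
print("slot",tri([(S,(323.6,170)),(D,(262.6,226))]))
a=cv2.imread("pics/scene0.png");b=cv2.imread("pics/side0.png")
x=cv2.resize(a[250:300,235:335],None,fx=4,fy=4,interpolation=cv2.INTER_CUBIC)
y=cv2.resize(b[145:215,360:460],None,fx=4,fy=4,interpolation=cv2.INTER_CUBIC)
w=cv2.resize(a[180:230,245:345],None,fx=4,fy=4,interpolation=cv2.INTER_CUBIC)
cv2.imwrite("pics/drv0.png",np.vstack([x,y]))
cv2.imwrite("pics/mat0.png",np.vstack([w,cv2.resize(b[210:300,280:380],None,fx=4,fy=4)]))
```

```text
[575.4 245.1  76. ] [569.5 244.9  76. ] [573.  245.   74.7] [np.float64(2.701613424140281), np.float64(2.7016134241405756)]
[588.1 172.1  76. ] [580.6 163.6  76. ] [583.8 164.8  78.9] [np.float64(4.219696018536278), np.float64(4.21969601853628)]
[690.7 176.7  76. ] [686.7 177.7  76. ] [689.5 177.5  74.5] [np.float64(1.6436263669014326), np.float64(1.6436263669013573)]
[677.6 257.3  76. ] [673.5 261.   76. ] [676.9 260.7  72.9] [np.float64(1.4398404936768834), np.float64(1.4398404936769136)]
s [633.  212.8] [581.7 208.6] [684.2 217. ] 4.698352507403286 102.79192283076013
d [627.6 211.8] [575.  204.3] [680.1 219.4] 8.178837969031479 106.17346647968671
slot (array([578. , 205.6,  60.9]), [np.float64(2.0787248117931205), np.float64(2.078724811793181)])
```

View pics/drv0.png

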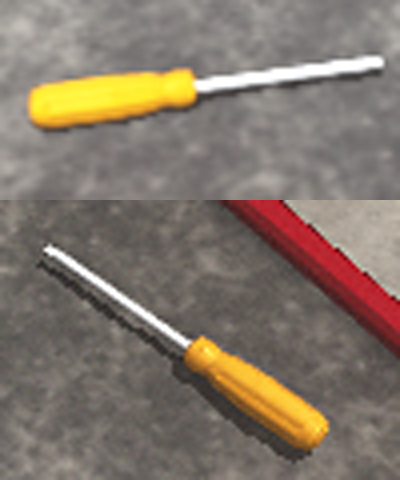

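View pics/mat0.png

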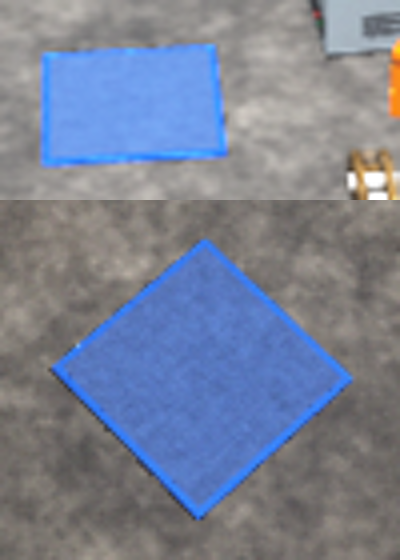

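Run:
```python
from h import *
np.set_printoptions(precision=1,suppress=True)
S=camera_params("scene");D=camera_params("side")
t=tri([(S,(330.5,265.75)),(D,(371.5,157.2))]);e=tri([(S,(242.5,276.5)),(D,(440.2,202))])
j=tri([(S,(235+196/4,250+86/4)),(D,(360+188/4,145+147/4))])
print(t,e,j,np.linalg.norm(t[0]-e[0]))
for P,a,b in((S,(330.5,265.75),(242.5,276.5)),(D,(371.5,157.2),(440.2,202))):
    A=onz(P,a,14);B=onz(P,b,14);print(A,B,np.linalg.norm(A-B),np.degrees(np.arctan2(*(A-B)[1::-1])))
ms=[(255.5,193.5),(298,191.2),(301.5,218.5),(256,220.5)];md=[(280+198/4,210+318/4),(280+52/4,210+169/4),(280+205/4,210+40/4),(280+350/4,210+179/4)]
print(np.mean([onz(S,u,4) for u in ms],0),np.mean([onz(D,u,4) for u in md],0))
print([onz(D,u,4) for u in md])
for n,u in(("tape",(255,168)),("tapeD",(287,328)),("light",(296,166)),("rocker",(338,227)),("rocD",(321,180)),("tub",(372,158))):
    print(n,onz(D if "D" in n else S,u,10))
```

```text
(array([ 578.9, -151.9,   11.5]), [np.float64(1.9505968051781304), np.float64(1.9505968051781406)]) (array([ 363.4, -188. ,   19. ]), [np.float64(0.4151157542699148), np.float64(0.41511575427004616)]) (array([ 462.5, -169.3,   13.1]), [np.float64(1.3532253739832045), np.float64(1.353225373983058)]) 218.6052703455553
[ 580.6 -153.4   14. ] [ 362.3 -183.3   14. ] 220.33709093667645 7.812844124137221
[ 575.8 -150.6   14. ] [ 364.9 -190.9   14. ] 214.66540393516627 10.817279945582573
[441.7 109.8   4. ] [438.5 111.3   4. ]
[array([371.6, 170.9,   4. ]), array([498.1, 178.7,   4. ]), array([505.4,  51. ,   4. ]), array([379. ,  44.5,   4. ])]
tape [364.7 299.2  10. ]
tapeD [363.2 301.6  10. ]
light [496.2 307.4  10. ]
rocker [610.6   0.6  10. ]
rocD [609.   -2.1  10. ]
tub [748.5 348.6  10. ]
```

```bash
cat >> h.py <<'E'
from scipy.spatial.transform import Rotation as Ro
def go(x,y,z,yaw):
    s=env.state();R=Ro.from_euler('xyz',s['ee_rot'],degrees=True)
    T=Ro.from_euler('xyz',[180,0,yaw],degrees=True)
    print("t",round(s['time_s'],2),"pos",s['ee_pos'].round(1),"rot",s['ee_rot'].round(2),"F",s['force'].round(1),"w",round(s['gripper_width'],1))
    print("tool d (m)",(R.inv().apply(np.array([x,y,z])-s['ee_pos'])/1000).round(4),"after turn:",(T.inv().apply(np.array([x,y,z])-s['ee_pos'])/1000).round(4),"rotvec",(R.inv()*T).as_rotvec(degrees=True).round(2))
E
python3 -m creep '{"offset":[[0.038,-0.0305,0.0055],[0.038,-0.0305,0.0055],[0.038,-0.0305,0.0055],[0.038,-0.0305,0.0055],[0.038,-0.0305,0.0055]],"rotation":[[0,0,0],[0,0,0],[0,0,0],[0,0,0],[0,0,0]]}' 0
python3 -c "
from h import *
go(418,-178.4,150,9.3)"
```

```text
time_s: 0.78
ee_pos: [313.4, -340.2, 186.2]
ee_rot: [-180.0, -0.0, 18.2]
force: [0.3, 0.3, 1.2]
gripper_width: 91.0
t 0.78 pos [ 313.4 -340.2  186.2] rot [-180.     -0.     18.24] F [0.3 0.3 1.2] w 91.0
tool d (m) [ 0.15   -0.1209  0.0362] after turn: [ 0.1294 -0.1428  0.0362] rotvec [-0.   -0.    8.94]
```

```bash
python3 -m creep '{"offset":[[0,0,0],[0.032,-0.0357,0.009],[0.032,-0.0357,0.009],[0.032,-0.0357,0.009],[0.032,-0.0357,0.009]],"rotation":[[0,0,9],[0,0,0],[0,0,0],[0,0,0],[0,0,0]]}' 0
python3 - <<'E'
from h import *
go(418,-178.4,90,9.3)
p=camera_params("wrist");im=grab_frame("wrist")[:,:,::-1].copy()
cv2.imwrite("pics/w1.png",im)
E
```

```text
time_s: 1.4
ee_pos: [416.7, -178.8, 150.1]
ee_rot: [180.0, -0.0, 9.3]
force: [0.4, -0.3, -0.4]
gripper_width: 91.1
t 1.4 pos [ 416.7 -178.8  150.1] rot [179.99  -0.     9.25] F [ 0.4 -0.3 -0.4] w 91.1
tool d (m) [ 0.0013 -0.0002  0.0601] after turn: [ 0.0013 -0.0002  0.0601] rotvec [ 0.01 -0.   -0.05]
```

View pics/w1.png

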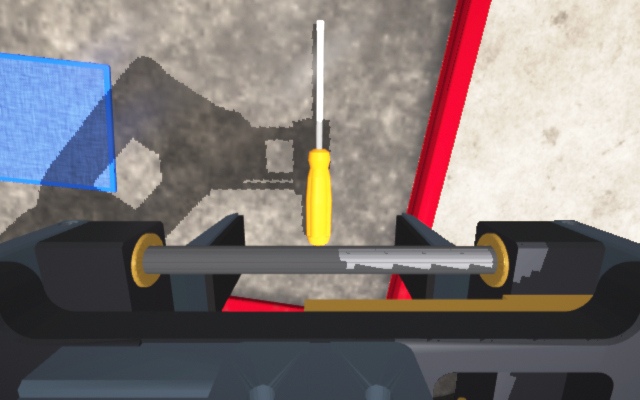

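The wrist picture shows the amber driver upright in the frame: blade tip at (320,20), collar at (319,150), handle end hidden below (318,245). It is centred between the jaws. I'll put numbers on this.

Run:
```python
from h import *
np.set_printoptions(precision=1,suppress=True)
p=camera_params("wrist");im=cv2.imread("pics/w1.png")
for v in (24,60,100,140):
    r=im[v].astype(int);c=[u for u in range(305,335) if r[u].min()>150]; 
    if c: print(v,np.mean(c),onz(p,(np.mean(c),v),14))
h=cv2.cvtColor(im,cv2.COLOR_BGR2HSV);m=cv2.inRange(h,(18,150,120),(30,255,255))[:, 290:350]
for v in (155,170,185,200,215,230): 
    c=np.where(m[v])[0]+290; print(v,c.min(),c.max(),onz(p,(c.mean()+.0,v),14))
print("tip",onz(p,(320,20),14),"collar",onz(p,(319,150),20))
```

```text
24 320.0 [ 577.2 -148.5   14. ]
60 320.1111111111111 [ 546.7 -153.7   14. ]
100 320.4230769230769 [ 511.1 -159.9   14. ]
140 318.5 [ 472.8 -164.3   14. ]
155 309 329 [ 458.1 -167.2   14. ]
170 310 328 [ 442.9 -169.7   14. ]
185 308 330 [ 427.3 -172.3   14. ]
200 306 331 [ 411.3 -174.4   14. ]
215 307 330 [ 395. -177.   14.]
230 307 330 [ 378.3 -179.8   14. ]
tip [ 580.5 -148.    14. ] collar [ 463.4 -166.4   20. ]
```

```bash
python3 -m creep '{"offset":[[0.0015,-0.003,0.04],[0,0,0.05],[0,0,0.04],[0,0,0.016],[0,0,0]],"rotation":[[0,0,0.4],[0,0,0],[0,0,0],[0,0,0],[0,0,0]]}' 0
python3 -m creep '{"offset":[[0,0,0],[0,0,0],[0,0,0],[0,0,0],[0,0,0]],"rotation":[[0,0,0],[0,0,0],[0,0,0],[0,0,0],[0,0,0]]}' 1 45
python3 -m creep '{"offset":[[0,0,0],[0,0,0]],"rotation":[[0,0,0],[0,0,0]]}' 1 45
```

```text
time_s: 2.08
ee_pos: [416.1, -176.6, 3.3]
ee_rot: [-179.9, 0.2, 8.9]
force: [0.1, -0.7, 0.1]
gripper_width: 91.0
time_s: 2.7
ee_pos: [417.2, -177.0, 4.6]
ee_rot: [180.0, -0.0, 8.9]
force: [-0.1, 0.6, -0.2]
gripper_width: 44.3
time_s: 2.95
ee_pos: [417.2, -177.0, 4.4]
ee_rot: [180.0, -0.0, 8.9]
force: [0.0, 0.3, -0.3]
gripper_width: 25.8
```

```bash
python3 -m creep '{"offset":[[0,0,-0.02],[0,0,-0.035],[0,0,-0.035],[0,0,0]],"rotation":[[0,0,0],[0,0,0],[0,0,0],[0,0,0]]}' 1 45
python3 - <<'E'
from h import *
go(386,179,75,7.7)
cv2.imwrite("pics/w2.png",grab_frame("wrist")[:,:,::-1])
cv2.imwrite("pics/d2.png",grab_frame("side")[:,:,::-1])
E
```

```text
time_s: 3.45
ee_pos: [418.9, -177.7, 96.5]
ee_rot: [179.8, -0.3, 8.9]
force: [-0.1, 0.4, -1.2]
gripper_width: 25.5
t 3.45 pos [ 418.9 -177.7   96.5] rot [179.81  -0.28   8.87] F [-0.1  0.4 -1.2] w 25.5
tool d (m) [ 0.0224 -0.3576  0.0204] after turn: [ 0.0152 -0.3579  0.0215] rotvec [ 0.18 -0.28  1.17]
```

View pics/w2.png

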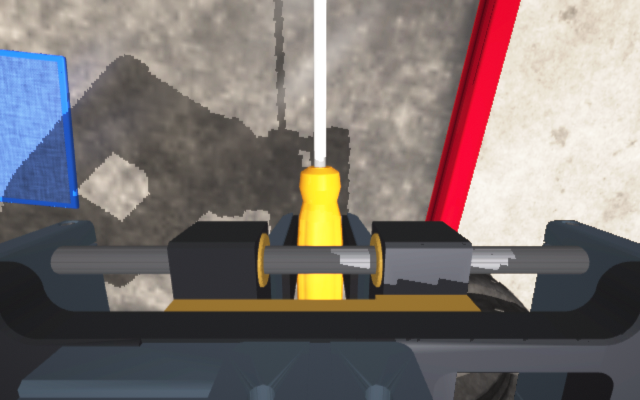

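View pics/d2.png

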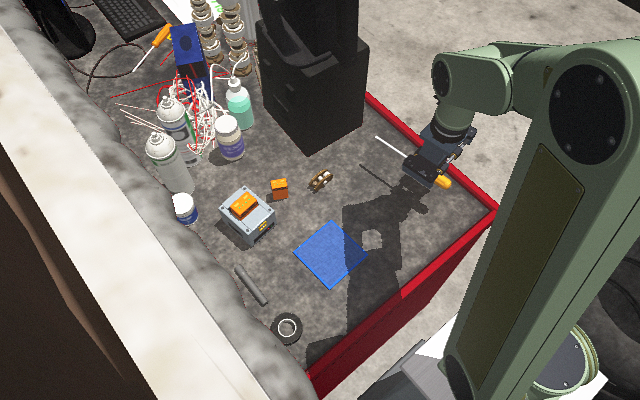

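The driver is held (opening 25.5 mm) and in line with the tool; its tip is at side (376,136). Now I carry it across.

```bash
python3 -m creep '{"offset":[[0.002,-0.03,0],[0.002,-0.05,0],[0.002,-0.05,0],[0.002,-0.05,0],[0.002,-0.05,0]],"rotation":[[0,0,1.2],[0,0,0],[0,0,0],[0,0,0],[0,0,0]]}' 1 45
python3 -m creep '{"offset":[[0.002,-0.05,0],[0.002,-0.05,0.01],[0.002,-0.028,0.01],[0,0,0],[0,0,0]],"rotation":[[0,0,0],[0,0,0],[0,0,0],[0,0,0],[0,0,0]]}' 1 45
python3 - <<'E'
from h import *
go(386,179,47,7.7)
for n in("wrist","scene","side"): cv2.imwrite(f"pics/{n}3.png",grab_frame(n)[:,:,::-1])
a=cv2.imread("pics/scene3.png");b=cv2.imread("pics/side3.png")
cv2.imwrite("pics/z3.png",np.vstack([cv2.resize(a[130:210,260:380],None,fx=5,fy=5,interpolation=2)[:300],cv2.resize(b[190:250,230:350],None,fx=5,fy=5,interpolation=2)]))
E
```

```text
time_s: 4.18
ee_pos: [394.3, 53.6, 92.9]
ee_rot: [-180.0, 0.2, 7.6]
force: [0.7, -0.0, -1.0]
gripper_width: 25.6
time_s: 4.8
ee_pos: [383.9, 179.0, 73.6]
ee_rot: [179.9, 0.1, 7.7]
force: [-0.5, -0.3, -1.2]
gripper_width: 25.5
t 4.8 pos [383.9 179.   73.6] rot [1.7993e+02 1.4000e-01 7.6700e+00] F [-0.5 -0.3 -1.2] w 25.5
tool d (m) [0.0021 0.0003 0.0266] after turn: [0.0021 0.0003 0.0266] rotvec [ 0.07  0.14 -0.03]
```

View pics/wrist3.png

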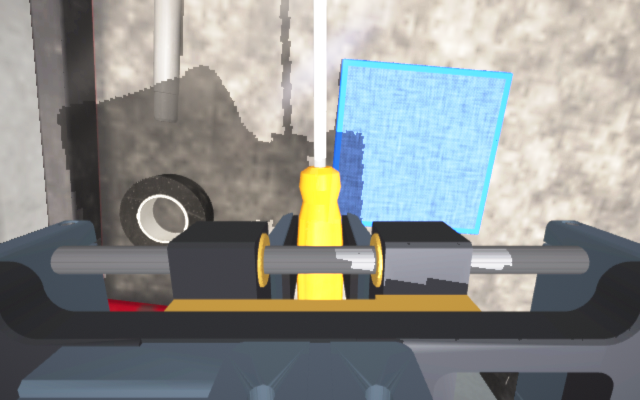

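View pics/z3.png

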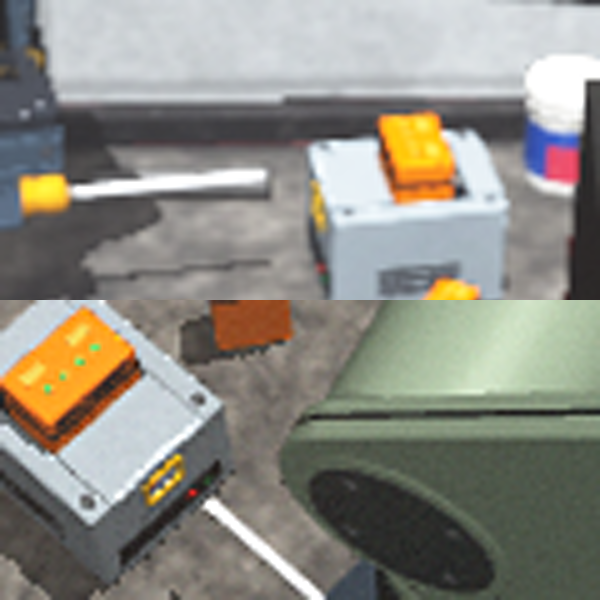

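Run:
```python
from h import *
np.set_printoptions(precision=1,suppress=True)
S=camera_params("scene");D=camera_params("side")
T,r=tri([(S,(313.2,166.2)),(D,(271.6,231.2))]);L,q=tri([(S,(323.8,170.6)),(D,(263,226))])
print(T,r,L,q)
c,s=np.cos(np.radians(7.7)),np.sin(np.radians(7.7)); d=L-T
print("slot rel tip: along",d[0]*c+d[1]*s,"left",-d[0]*s+d[1]*c,"up",d[2])
st=env.state()['ee_pos'];g=T-st;print("tip rel tcp",g[0]*c+g[1]*s,-g[0]*s+g[1]*c,g[2])
# resid in px
for P,a in((S,(313.2,166.2)),(D,(271.6,231.2))):print(proj(P,T)-a)
```

```text
[546.3 201.1  78.3] [np.float64(2.0867313071999685), np.float64(2.0867313071999467)] [578.4 204.5  59.3] [np.float64(2.3049045386148697), np.float64(2.3049045386148523)]
slot rel tip: along 32.24105597602179 left -0.8560814270675716 up -19.011882671425667
tip rel tcp 163.11703561448257 0.2709075553392246 3.9488187935476873
[-0.6  0.3]
[-0.7 -0.6]
```

```bash
python3 -m creep '{"offset":[[0,0.001,0.01],[0,0,0.009],[0.012,0,0],[0.012,0,0],[0,0,0]],"rotation":[[0,0,0],[0,0,0],[0,0,0],[0,0,0],[0,0,0]]}' 1 45
python3 - <<'E'
from h import *
go(386,179,47,7.7)
for n in("scene","side"): cv2.imwrite(f"pics/{n}4.png",grab_frame(n)[:,:,::-1])
a=cv2.imread("pics/scene4.png");b=cv2.imread("pics/side4.png")
cv2.imwrite("pics/z4.png",np.hstack([cv2.resize(a[150:190,290:340],None,fx=8,fy=8,interpolation=2),cv2.resize(b[210:250,245:295],None,fx=8,fy=8,interpolation=2)]))
E
```

```text
time_s: 5.58
ee_pos: [410.5, 182.7, 55.7]
ee_rot: [-180.0, -0.1, 7.6]
force: [0.1, 0.3, -1.0]
gripper_width: 26.0
t 5.58 pos [410.5 182.7  55.7] rot [-1.7998e+02 -1.0000e-01  7.6400e+00] F [ 0.1  0.3 -1. ] w 26.0
tool d (m) [-0.0247  0.0004  0.0086] after turn: [-0.0247  0.0003  0.0087] rotvec [-0.02 -0.1  -0.06]
```

View pics/z4.png

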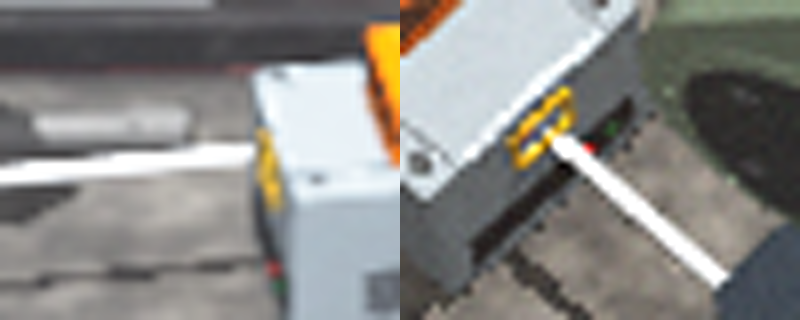

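Run:
```python
from h import *
np.set_printoptions(precision=1,suppress=True)
S=camera_params("scene");D=camera_params("side")
c,s=np.cos(np.radians(7.7)),np.sin(np.radians(7.7))
def rel(a,b,e,f):
    T,_=tri([(S,a),(D,b)]);L,_=tri([(S,e),(D,f)]);d=L-T;print(T,L,"along",d[0]*c+d[1]*s,"left",-d[0]*s+d[1]*c,"up",d[2])
rel((321.25,169.4),(265,227.4),(323.75,171),(262.9,226.25))
# frame mask centroids
for n,(x0,y0,x1,y1) in(("scene0",(318,160,330,182)),("side0",(255,215,275,237)),("scene4",(318,160,330,182)),("side4",(255,215,275,237))):
    im=cv2.imread(f"pics/{n}.png")[y0:y1,x0:x1];m=cv2.inRange(cv2.cvtColor(im,cv2.COLOR_BGR2HSV),(18,120,90),(32,255,255));v,u=np.nonzero(m)
    print(n,u.min()+x0,u.max()+x0,v.min()+y0,v.max()+y0,u.mean()+x0,v.mean()+y0)
# expected slot projections: dx
for P in(S,D):
  print([proj(P,np.array([577,204.5,58])+np.array([-s*a,c*a,b])) for a in(-10.5,10.5) for b in (-9.5,9.5)])
```

```text
[570.4 204.1  64.1] [578.4 204.8  57.8] along 8.02292668713163 left -0.39030581126010677 up -6.281496383026806
scene0 323 324 167 175 323.42857142857144 171.35714285714286
side0 259 266 221 230 262.5 225.40625
scene4 323 324 167 175 323.42857142857144 171.35714285714286
side4 259 266 221 230 262.625 225.21875
[array([323.2, 175.8]), array([323.3, 170.6]), array([322., 172.]), array([322.1, 166.8])]
[array([266.3, 224.8]), array([265.5, 221.3]), array([259.9, 230.7]), array([259. , 227.2])]
```

Run:
```python
from h import *
np.set_printoptions(precision=2,suppress=True)
S=camera_params("scene");D=camera_params("side")
def line(n,x0,y0,x1,y1):
    im=cv2.imread(f"pics/{n}.png")[y0:y1,x0:x1]
    m=(im.min(2)>190).astype(np.uint8);k,l,st,ce=cv2.connectedComponentsWithStats(m)
    i=1+np.argmax(st[1:,4]);v,u=np.nonzero(l==i);pts=np.stack([u+x0,v+y0],1).astype(np.float32)
    f=cv2.fitLine(pts,cv2.DIST_HUBER,0,.01,.01).ravel();print(n,len(u),u.min()+x0,u.max()+x0,v.min()+y0,v.max()+y0,f);return f
for k,(bs,bd) in {4:((270,160,323,185),(262,222,340,260)),3:((270,155,318,185),(270,228,340,270))}.items():
    a=line(f"scene{k}",*bs);b=line(f"side{k}",*bd)
    N=[]
    for P,f in((S,a),(D,b)):
        o,d1=ray(P,f[2:]);_,d2=ray(P,f[2:]+20*f[:2]);n=np.cross(d1,d2);n/=np.linalg.norm(n);N.append((n,n@o))
    d=np.cross(N[0][0],N[1][0]);d/=np.linalg.norm(d);d*=np.sign(d[0])
    for x in(490,570 if k==4 else 546):
        yz=np.linalg.solve(np.array([N[0][0][1:],N[1][0][1:]]),[N[0][1]-N[0][0][0]*x,N[1][1]-N[1][0][0]*x]);print(x,yz)
    print("yaw",np.degrees(np.arctan2(d[1],d[0])),"pitch",np.degrees(np.arcsin(d[2])))
```

```text
scene4 99 283 321 168 173 [  1.    -0.09 302.69 170.33]
side4 68 263 285 226 245 [  0.76   0.65 274.23 235.52]
490 [193.75  67.53]
570 [205.17  66.96]
yaw 8.121694869853188 pitch -0.40424809078690915
scene3 104 274 312 164 168 [  1.    -0.08 294.01 166.07]
side3 75 271 294 230 250 [  0.76   0.65 282.28 239.61]
490 [193.66  85.66]
546 [201.41  85.04]
yaw 7.880185789152133 pitch -0.6306606593595226
```

```bash
python3 -m creep '{"offset":[[0,0.001,0.008],[0,0,0],[0.008,0,0],[0.008,0,0],[0.006,0,0]],"rotation":[[0,0,0],[0,0,0],[0,0,0],[0,0,0],[0,0,0]]}' 1 50
python3 - <<'E'
from h import *
go(386,179,47,7.7)
for n in("scene","side"): cv2.imwrite(f"pics/{n}5.png",grab_frame(n)[:,:,::-1])
a=cv2.imread("pics/scene5.png");b=cv2.imread("pics/side5.png")
cv2.imwrite("pics/z5.png",np.hstack([cv2.resize(a[150:190,290:340],None,fx=8,fy=8,interpolation=2),cv2.resize(b[210:250,245:295],None,fx=8,fy=8,interpolation=2)]))
E
```

```text
time_s: 6.3
ee_pos: [431.6, 184.4, 47.6]
ee_rot: [-180.0, -0.0, 7.7]
force: [0.2, -0.3, -0.3]
gripper_width: 25.7
t 6.3 pos [431.6 184.4  47.6] rot [-1.7999e+02 -5.0000e-02  7.6600e+00] F [ 0.2 -0.3 -0.3] w 25.7
tool d (m) [-0.0459 -0.0008  0.0005] after turn: [-0.0459 -0.0008  0.0006] rotvec [-0.01 -0.05 -0.04]
```

View pics/z5.png

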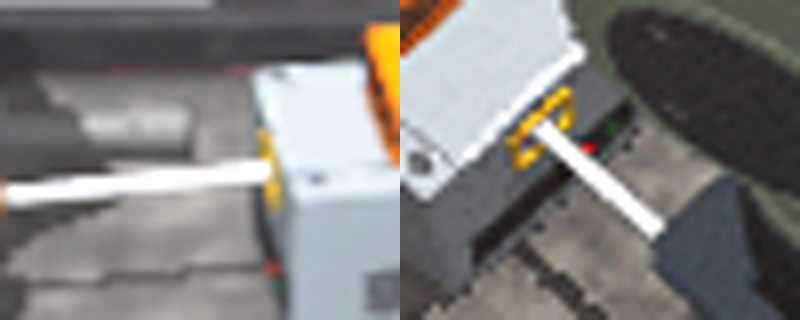

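The blade has entered the middle of the yellow frame, at scene crop (270,170) and side crop (540,128), with no contact force. Now I press.

```bash
python3 -m creep '{"offset":[[0.005,0,0],[0.004,0,0],[0.003,0,0],[0,0,0]],"rotation":[[0,0,0],[0,0,0],[0,0,0],[0,0,0]]}' 1 50
python3 -m creep '{"offset":[[0.003,0,0],[0.002,0,0],[0,0,0]],"rotation":[[0,0,0],[0,0,0],[0,0,0]]}' 1 50
python3 - <<'E'
from h import *
b=grab_frame("side")[:,:,::-1];cv2.imwrite("pics/z6.png",cv2.resize(b[180:250,210:310],None,fx=6,fy=6,interpolation=2))
E
```

```text
time_s: 6.9
ee_pos: [441.6, 185.5, 47.2]
ee_rot: [180.0, 0.1, 7.7]
force: [-3.2, -1.0, 0.1]
gripper_width: 25.7
time_s: 7.28
ee_pos: [446.9, 186.2, 47.2]
ee_rot: [180.0, 0.1, 7.7]
force: [-4.0, 1.0, -0.6]
gripper_width: 25.7
```

View pics/z6.png

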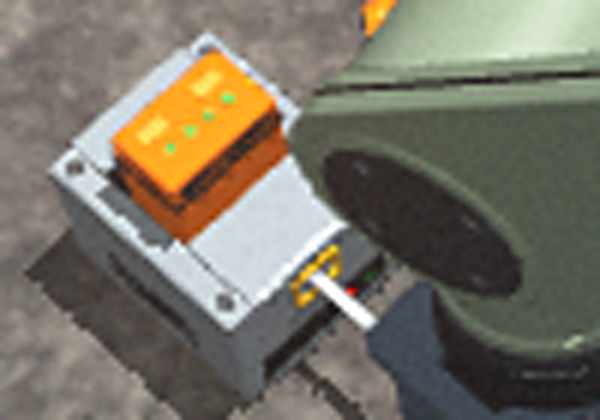

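The pack seems to have risen. I push a little further towards the stop to be sure of the latch travel.

```bash
python3 -m creep '{"offset":[[0.002,0,0],[0.001,0,0],[0,0,0]],"rotation":[[0,0,0],[0,0,0],[0,0,0]]}' 1 50
python3 -m creep '{"offset":[[0.001,0,0],[0.001,0,0],[0,0,0]],"rotation":[[0,0,0],[0,0,0],[0,0,0]]}' 1 50
```

```text
time_s: 7.7
ee_pos: [450.0, 186.7, 47.2]
ee_rot: [180.0, 0.1, 7.7]
force: [-4.9, -0.1, 0.6]
gripper_width: 25.7
time_s: 8.07
ee_pos: [450.3, 186.6, 47.2]
ee_rot: [180.0, 0.2, 7.7]
force: [-8.7, -1.0, 2.4]
gripper_width: 25.4
```

```bash
python3 -m creep '{"offset":[[-0.01,0,0],[-0.02,0,0],[-0.03,0,0],[-0.005,0,-0.01],[0,0.03,-0.015]],"rotation":[[0,0,0],[0,0,0],[0,0,0],[0,0,0],[0,0,0]]}' 1 45
python3 - <<'E'
from h import *
go(417,-175,60,8.9)
a=grab_frame("side")[:,:,::-1];b=grab_frame("scene")[:,:,::-1];
cv2.imwrite("pics/z7.png",np.hstack([cv2.resize(a[170:250,210:290],None,fx=5,fy=5,interpolation=2),cv2.resize(b[130:210,300:380],None,fx=5,fy=5,interpolation=2)]))
E
```

```text
time_s: 8.7
ee_pos: [394.3, 149.9, 73.8]
ee_rot: [-180.0, -0.3, 7.8]
force: [0.4, 0.4, -1.3]
gripper_width: 25.6
t 8.7 pos [394.3 149.9  73.8] rot [-179.95   -0.3     7.85] F [ 0.4  0.4 -1.3] w 25.6
tool d (m) [-0.0219  0.3249  0.0134] after turn: [-0.0278  0.3245  0.0138] rotvec [-0.05 -0.3  -1.05]
```

View pics/z7.png

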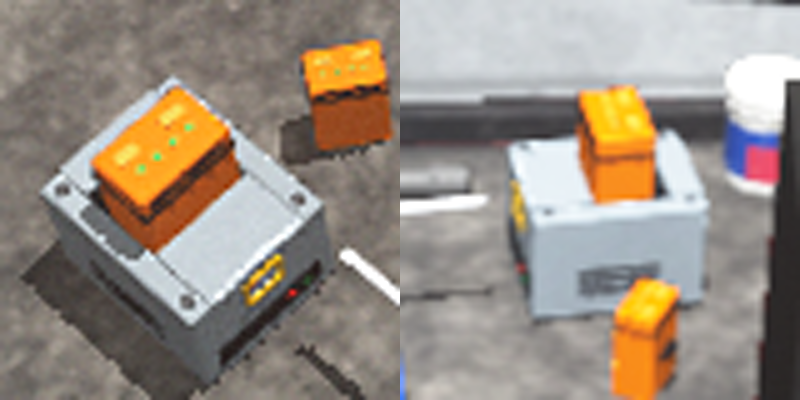

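The pack has popped up, and the blade is out of the slot. Now I return the driver.

```bash
python3 -m creep '{"offset":[[-0.004,0.045,0],[-0.004,0.05,0],[-0.004,0.05,0],[-0.004,0.05,0],[-0.004,0.05,0]],"rotation":[[0,0,-1],[0,0,0],[0,0,0],[0,0,0],[0,0,0]]}' 1 45
python3 -m creep '{"offset":[[-0.004,0.05,0.01],[-0.004,0.03,0.02],[0,0,0.02],[0,0,0.01],[0,0,0]],"rotation":[[0,0,0],[0,0,0],[0,0,0],[0,0,0],[0,0,0]]}' 1 45
python3 -c "
from h import *
go(417,-175,5,8.9)"
```

```text
time_s: 9.43
ee_pos: [410.7, -98.7, 73.2]
ee_rot: [179.9, -0.2, 8.6]
force: [0.9, -0.3, -0.5]
gripper_width: 25.8
time_s: 10.05
ee_pos: [413.0, -176.8, 12.2]
ee_rot: [180.0, 0.0, 8.7]
force: [-0.0, -0.7, -1.0]
gripper_width: 26.0
t 10.05 pos [ 413.  -176.8   12.2] rot [180.     0.     8.69] F [-0.  -0.7 -1. ] w 26.0
tool d (m) [ 0.0043 -0.0012  0.0072] after turn: [ 0.0043 -0.0011  0.0072] rotvec [ 0.    0.   -0.21]
```

```bash
python3 -m creep '{"offset":[[0,0,0.005],[0,0,0.002],[0,0,0]],"rotation":[[0,0,0],[0,0,0],[0,0,0]]}' 1 20
python3 -m creep '{"offset":[[0,0,0],[0,0,0],[0,0,0],[0,0,0],[0,0,0]],"rotation":[[0,0,0],[0,0,0],[0,0,0],[0,0,0],[0,0,0]]}' 0 20
python3 -m creep '{"offset":[[0,0,-0.02],[0,0,-0.05],[0,0,-0.06],[0,-0.03,-0.04]],"rotation":[[0,0,0],[0,0,0],[0,0,0],[0,0,10.7]]}' 0 20
python3 - <<'E'
from h import *
go(634,212,180,-82.3)
a=grab_frame("wrist")[:,:,::-1];cv2.imwrite("pics/w8.png",a)
E
```

```text
time_s: 10.42
ee_pos: [412.6, -176.8, 5.6]
ee_rot: [180.0, -0.0, 8.7]
force: [-0.1, 0.5, -0.6]
gripper_width: 25.7
time_s: 11.05
ee_pos: [412.4, -176.9, 5.5]
ee_rot: [180.0, -0.0, 8.7]
force: [-0.8, 0.1, 0.3]
gripper_width: 73.2
time_s: 11.55
ee_pos: [409.1, -148.2, 178.2]
ee_rot: [179.9, -0.2, -2.5]
force: [0.1, 0.8, -0.8]
gripper_width: 91.0
t 11.55 pos [ 409.1 -148.2  178.2] rot [179.9   -0.23  -2.46] F [ 0.1  0.8 -0.8] w 91.0
tool d (m) [ 0.2092 -0.3695 -0.0015] after turn: [-0.3268 -0.2711 -0.0018] rotvec [-0.08 -0.26 79.84]
```

View pics/w8.png

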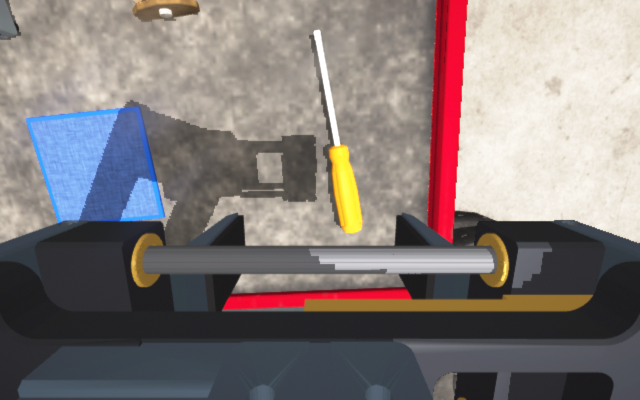

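Run:
```python
from h import *
np.set_printoptions(precision=1,suppress=True)
S=camera_params("scene");D=camera_params("side")
print([onz(D,u,0) for u in((308,153),(264,95),(360,130))],[onz(S,u,0) for u in((372,281),(372,190),(463,283))])
```

```text
[array([702.6, -34.3,   0. ]), array([947.1, -65.4,   0. ]), array([ 670.1, -196.6,    0. ])] [array([ 681.6, -195.8,    0. ]), array([728.7, 183.6,   0. ]), array([ 906.7, -210.2,    0. ])]
```

```bash
python3 -m creep '{"offset":[[-0.002,-0.045,0],[0.006,-0.0446,0],[0.0135,-0.043,0],[0.021,-0.04,0],[0.027,-0.036,0]],"rotation":[[0,0,-10],[0,0,-10],[0,0,-10],[0,0,-10],[0,0,-10]]}' 0
python3 -m creep '{"offset":[[0.033,-0.03,-0.005],[0.038,-0.024,-0.005],[0,0,0],[0,0,0],[0,0,0]],"rotation":[[0,0,-10],[0,0,-10],[0,0,-10],[0,0,-10],[0,0,-10]]}' 0
python3 - <<'E'
from h import *
go(560,205,190,97.7)
E
```

```text
time_s: 12.22
ee_pos: [405.5, 79.4, 175.2]
ee_rot: [180.0, 0.0, 48.3]
force: [1.4, 0.4, 1.2]
gripper_width: 90.9
time_s: 12.85
ee_pos: [405.1, 167.7, 185.0]
ee_rot: [-180.0, 0.0, 98.4]
force: [0.5, -0.8, -0.1]
gripper_width: 91.2
t 12.85 pos [405.1 167.7 185. ] rot [-1.7996e+02  2.0000e-02  9.8380e+01] F [ 0.5 -0.8 -0.1] w 91.2
tool d (m) [ 0.0143  0.1587 -0.0051] after turn: [ 0.0162  0.1585 -0.005 ] rotvec [-0.04  0.02  0.68]
```

```bash
python3 -m creep '{"offset":[[0.004,0.04,0],[0.004,0.04,0],[0.004,0.04,0],[0.004,0.04,0],[0,0,0]],"rotation":[[0,0,0.7],[0,0,0],[0,0,0],[0,0,0],[0,0,0]]}' 0
python3 - <<'E'
from h import *
go(634,212,170,97.7)
for n in("wrist","scene","side"): cv2.imwrite(f"pics/{n}9.png",grab_frame(n)[:,:,::-1])
a=cv2.imread("pics/scene9.png");b=cv2.imread("pics/side9.png")
cv2.imwrite("pics/z9.png",np.hstack([cv2.resize(a[130:210,300:380],None,fx=5,fy=5,interpolation=2),cv2.resize(b[170:250,210:290],None,fx=5,fy=5,interpolation=2)]))
E
```

```text
time_s: 13.48
ee_pos: [563.9, 204.5, 184.1]
ee_rot: [-180.0, 0.0, 97.3]
force: [-1.3, -0.4, -0.5]
gripper_width: 91.3
t 13.47 pos [563.9 204.5 184.1] rot [-1.7999e+02  1.0000e-02  9.7280e+01] F [-1.3 -0.4 -0.5] w 91.3
tool d (m) [-0.0014  0.0705  0.0141] after turn: [-0.0019  0.0704  0.0141] rotvec [-0.01  0.01 -0.42]
```

View pics/wrist9.png

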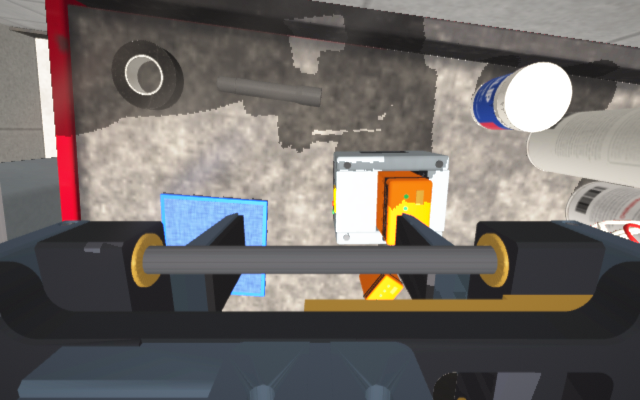

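View pics/z9.png

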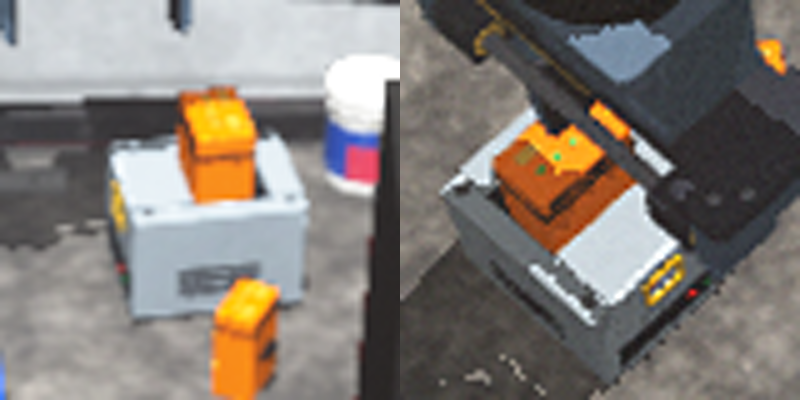

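Run:
```python
from h import *
np.set_printoptions(precision=1,suppress=True)
S=camera_params("scene");D=camera_params("side");W=camera_params("wrist")
print("wrist",onz(W,(386,178),120),onz(W,(432,178),120),"dock rear",onz(W,(335,155),76),onz(W,(447,153),76),onz(W,(335,243),76))
q=np.array([onz(D,(210+u/5,170+v/5),120) for u,v in((93,160),(178,87),(233,130),(150,205))]);print(q,q.mean(0))
q=np.array([onz(S,(300+u/5,130+v/5),120) for u,v in((178,91),(242,87),(256,140),(190,152))]);print(q,q.mean(0))
```

```text
wrist [609.7 237.8 120. ] [646.3 242.4 120. ] dock rear [569.2 247.4  76. ] [672.6 262.5  76. ] [581.4 160.7  76. ]
[[646.7 241.1 120. ]
 [653.6 189.1 120. ]
 [618.9 182.9 120. ]
 [611.3 234.4 120. ]] [632.6 211.9 120. ]
[[616.6 235.7 120. ]
 [655.5 239.3 120. ]
 [658.6 180.5 120. ]
 [619.  168.6 120. ]] [637.4 206.  120. ]
```

```bash
python3 -m creep '{"offset":[[-0.0015,0.035,0],[0,0.034,0],[0,0,0.02],[0,0,0]],"rotation":[[0,0,-0.4],[0,0,0],[0,0,0],[0,0,0]]}' 0
python3 - <<'E'
from h import *
go(632.5,212,84,97.7)
np.set_printoptions(precision=1,suppress=True)
W=camera_params("wrist");a=grab_frame("wrist")[:,:,::-1].copy();cv2.imwrite("pics/w10.png",a)
E
```

```text
time_s: 14.12
ee_pos: [628.6, 211.1, 163.9]
ee_rot: [-179.7, 0.0, 97.7]
force: [0.3, 0.4, -0.8]
gripper_width: 91.5
t 14.12 pos [628.6 211.1 163.9] rot [-1.7975e+02  5.0000e-02  9.7680e+01] F [ 0.3  0.4 -0.8] w 91.5
tool d (m) [0.0004 0.0044 0.0799] after turn: [0.0004 0.004  0.0799] rotvec [-0.25  0.05 -0.02]
```

View pics/w10.png

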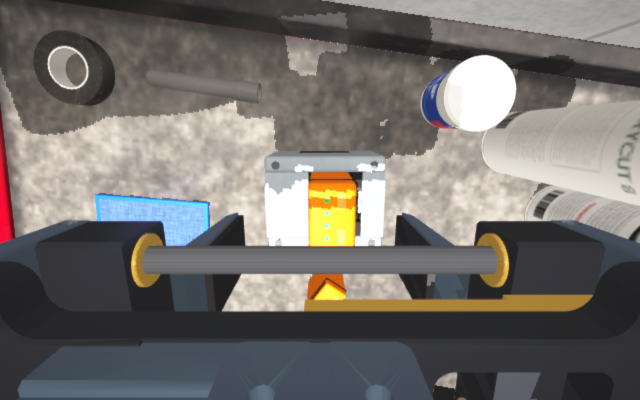

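Run:
```python
from h import *
np.set_printoptions(precision=1,suppress=True)
W=camera_params("wrist")
for v in (182,210,240): print(onz(W,(309,v),120),onz(W,(356,v),120))
im=cv2.imread("pics/w10.png");h=cv2.cvtColor(im,cv2.COLOR_BGR2HSV);m=cv2.inRange(h,(3,120,80),(30,255,255))
for v in range(168,246,6): u=np.nonzero(m[v,280:380])[0]+280; print(v,u.min() if len(u) else 0,u.max() if len(u) else 0)
cv2.imwrite("pics/w10z.png",cv2.resize(im[140:250,255:395],None,fx=5,fy=5))
```

```text
[617.3 237.6 120. ] [651.6 242.2 120. ]
[619.9 216.3 120. ] [655.1 221.1 120. ]
[623.  192.5 120. ] [659.  197.4 120. ]
168 0 0
174 310 349
180 310 353
186 309 356
192 308 356
198 309 356
204 309 355
210 309 355
216 309 355
222 309 355
228 309 355
234 309 355
240 309 354
```

View pics/w10z.png

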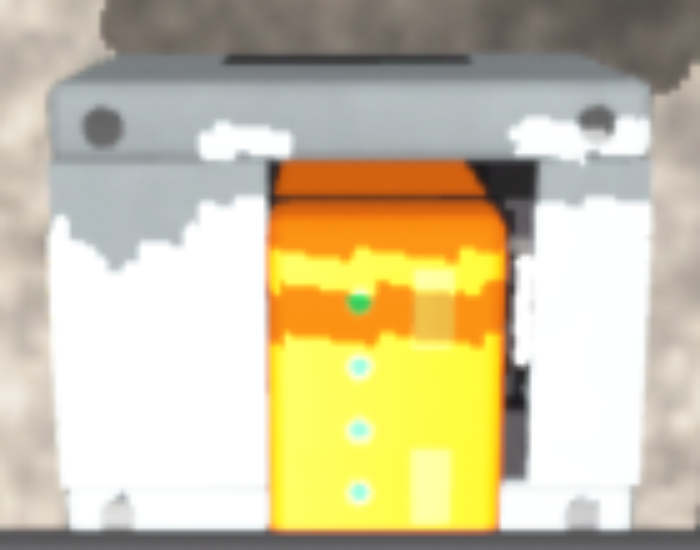

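```bash
python3 -m creep '{"offset":[[0,0.0064,0],[0,0,0.03],[0,0,0.035],[0,0,0.015],[0,0,0]],"rotation":[[0,0,0],[0,0,0],[0,0,0],[0,0,0],[0,0,0]]}' 0
python3 -m creep '{"offset":[[0,0,0],[0,0,0],[0,0,0],[0,0,0],[0,0,0]],"rotation":[[0,0,0],[0,0,0],[0,0,0],[0,0,0],[0,0,0]]}' 1 5
python3 -m creep '{"offset":[[0,0,0],[0,0,0]],"rotation":[[0,0,0],[0,0,0]]}' 1 5
```

```text
time_s: 14.8
ee_pos: [636.8, 212.5, 85.2]
ee_rot: [-179.9, 0.0, 97.7]
force: [0.5, 0.9, -0.5]
gripper_width: 91.2
time_s: 15.42
ee_pos: [636.9, 212.5, 85.5]
ee_rot: [180.0, 0.0, 97.7]
force: [0.3, 0.4, -0.1]
gripper_width: 44.3
time_s: 15.68
ee_pos: [637.0, 212.5, 85.4]
ee_rot: [180.0, 0.0, 97.7]
force: [-0.4, 0.2, -0.5]
gripper_width: 36.2
```

```bash
python3 -m creep '{"offset":[[0,0,0],[0,0,0],[0,0,-0.008]],"rotation":[[0,0,0],[0,0,0],[0,0,0]]}' 1 35
python3 -m creep '{"offset":[[0,0,-0.01],[0,0,-0.015],[0,0,-0.015],[0,0,-0.015],[0,0,-0.012]],"rotation":[[0,0,0],[0,0,0],[0,0,0],[0,0,0],[0,0,0]]}' 1 35
python3 - <<'E'
from h import *
go(439,110,100,97.7)
for n in("wrist","scene","side"): cv2.imwrite(f"pics/{n}11.png",grab_frame(n)[:,:,::-1])
a=cv2.imread("pics/scene11.png");b=cv2.imread("pics/side11.png")
cv2.imwrite("pics/z11.png",np.hstack([cv2.resize(a[110:210,280:380],None,fx=4,fy=4,interpolation=2),cv2.resize(b[150:250,200:300],None,fx=4,fy=4,interpolation=2)]))
E
```

```text
time_s: 16.05
ee_pos: [636.2, 212.2, 92.8]
ee_rot: [-179.9, 0.0, 97.7]
force: [-0.0, 0.3, -0.8]
gripper_width: 35.8
time_s: 16.68
ee_pos: [637.2, 212.6, 161.9]
ee_rot: [179.9, -0.0, 97.7]
force: [-0.3, -0.2, -0.9]
gripper_width: 35.8
t 16.68 pos [637.2 212.6 161.9] rot [ 1.7993e+02 -1.0000e-02  9.7670e+01] F [-0.3 -0.2 -0.9] w 35.8
tool d (m) [-0.0752 -0.2101  0.0616] after turn: [-0.0751 -0.2101  0.0619] rotvec [ 0.07 -0.01 -0.03]
```

View pics/z11.png

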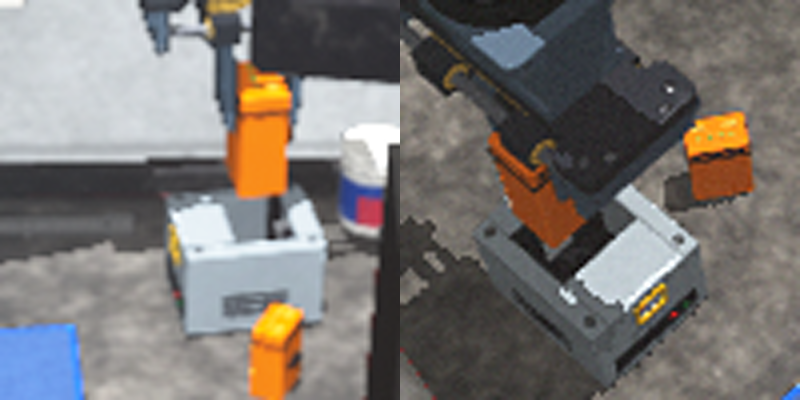

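The pack is clear of the bay, held, and upright at scene crop (262,140). I carry it to the mat.

```bash
python3 -m creep '{"offset":[[-0.007,-0.02,-0.003],[-0.014,-0.039,0],[-0.014,-0.039,0],[-0.014,-0.039,0],[-0.014,-0.039,0]],"rotation":[[0,0,0],[0,0,0],[0,0,0],[0,0,0],[0,0,0]]}' 1 35
python3 -m creep '{"offset":[[-0.008,-0.022,0.01],[-0.004,-0.012,0.02],[0,0,0.02],[0,0,0.02],[0,0,0]],"rotation":[[0,0,0],[0,0,0],[0,0,0],[0,0,0],[0,0,0]]}' 1 35
python3 - <<'E'
from h import *
go(440,110,56,97.7)
for n in("scene","side"): cv2.imwrite(f"pics/{n}12.png",grab_frame(n)[:,:,::-1])
a=cv2.imread("pics/scene12.png");b=cv2.imread("pics/side12.png")
cv2.imwrite("pics/z12.png",np.hstack([cv2.resize(a[130:230,230:330],None,fx=4,fy=4,interpolation=2),cv2.resize(b[200:300,280:380],None,fx=4,fy=4,interpolation=2)]))
E
```

```text
time_s: 17.45
ee_pos: [469.1, 125.8, 162.7]
ee_rot: [-179.9, 0.0, 97.7]
force: [0.4, -0.6, -1.0]
gripper_width: 35.9
time_s: 18.08
ee_pos: [437.2, 109.8, 92.0]
ee_rot: [-179.7, 0.0, 97.7]
force: [-1.0, -0.5, -0.9]
gripper_width: 35.8
t 18.07 pos [437.2 109.8  92. ] rot [-1.7974e+02  3.0000e-02  9.7670e+01] F [-1.  -0.5 -0.9] w 35.8
tool d (m) [-0.0001  0.003   0.036 ] after turn: [-0.0001  0.0028  0.036 ] rotvec [-0.26  0.03 -0.04]
```

View pics/z12.png

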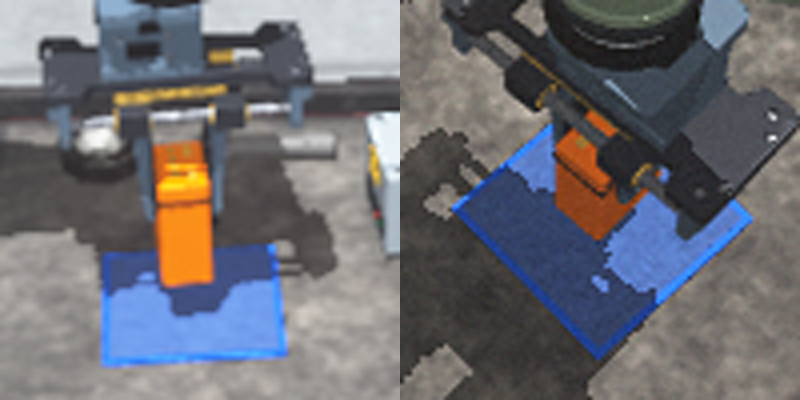

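```bash
python3 -m creep '{"offset":[[0,0.002,0.012],[0,0,0.012],[0,0,0.006],[0,0,0.002],[0,0,0]],"rotation":[[0,0,0],[0,0,0],[0,0,0],[0,0,0],[0,0,0]]}' 1 35
python3 -m creep '{"offset":[[0,0,0.002],[0,0,0.001],[0,0,0]],"rotation":[[0,0,0],[0,0,0],[0,0,0]]}' 1 35
```

```text
time_s: 18.8
ee_pos: [440.8, 110.4, 61.4]
ee_rot: [-180.0, 0.0, 97.7]
force: [0.3, -0.6, -0.8]
gripper_width: 35.5
time_s: 19.18
ee_pos: [440.8, 110.4, 58.5]
ee_rot: [180.0, 0.0, 97.7]
force: [0.5, 1.0, -2.0]
gripper_width: 35.9
```

```bash
python3 -m creep '{"offset":[[0,0,0.001],[0,0,0],[0,0,0]],"rotation":[[0,0,0],[0,0,0],[0,0,0]]}' 1 35
python3 -m creep '{"offset":[[0,0,0.001],[0,0,0],[0,0,0]],"rotation":[[0,0,0],[0,0,0],[0,0,0]]}' 1 35
python3 -m creep '{"offset":[[0,0,0.001],[0,0,0],[0,0,0]],"rotation":[[0,0,0],[0,0,0],[0,0,0]]}' 1 20
```

```text
time_s: 19.55
ee_pos: [440.7, 110.4, 57.4]
ee_rot: [-180.0, 0.0, 97.7]
force: [-0.4, 0.5, -1.6]
gripper_width: 35.8
time_s: 19.92
ee_pos: [440.8, 110.4, 56.4]
ee_rot: [180.0, 0.0, 97.7]
force: [-0.0, -0.7, -1.1]
gripper_width: 35.4
time_s: 20.3
ee_pos: [441.0, 110.4, 55.6]
ee_rot: [180.0, 0.0, 97.7]
force: [1.2, 0.9, 0.5]
gripper_width: 35.8
```

```bash
python3 -m creep '{"offset":[[0,0,0.001],[0,0,0],[0,0,0]],"rotation":[[0,0,0],[0,0,0],[0,0,0]]}' 1 20
```

```text
time_s: 20.68
ee_pos: [441.1, 110.4, 55.4]
ee_rot: [179.9, 0.0, 97.7]
force: [-1.7, -0.8, 8.8]
gripper_width: 35.8
```

Firm contact (8.8 N upward), so the pack stands on the mat. I open the jaws and go straight up.

```bash
python3 -m creep '{"offset":[[0,0,-0.0008],[0,0,0],[0,0,0],[0,0,0],[0,0,0]],"rotation":[[0,0,0],[0,0,0],[0,0,0],[0,0,0],[0,0,0]]}' 0 10
python3 -m creep '{"offset":[[0,0,0],[0,0,0],[0,0,-0.02],[0,0,-0.04],[0,0,-0.05]],"rotation":[[0,0,0],[0,0,0],[0,0,0],[0,0,0],[0,0,0]]}' 0 10
python3 -m creep '{"offset":[[0,0,-0.03],[-0.06,0,0],[-0.06,0,0],[0,0,0],[0,0,0]],"rotation":[[0,0,0],[0,0,0],[0,0,0],[0,0,0],[0,0,0]]}' 0 10
python3 - <<'E'
from h import *
for n in("scene","side"): cv2.imwrite(f"pics/{n}13.png",grab_frame(n)[:,:,::-1])
E
```

```text
time_s: 21.3
ee_pos: [440.7, 110.4, 55.1]
ee_rot: [-180.0, 0.0, 97.7]
force: [-0.4, -0.7, -0.1]
gripper_width: 83.3
time_s: 21.92
ee_pos: [440.0, 110.2, 165.7]
ee_rot: [-179.9, 0.0, 97.7]
force: [1.4, -0.9, -0.1]
gripper_width: 91.3
time_s: 22.55
ee_pos: [456.5, -8.3, 195.1]
ee_rot: [-180.0, -0.0, 97.6]
force: [0.1, 0.4, -0.1]
gripper_width: 91.4
```

View pics/scene13.png

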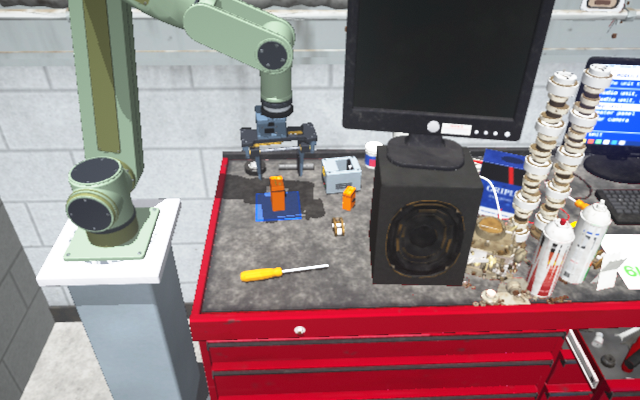

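View pics/side13.png

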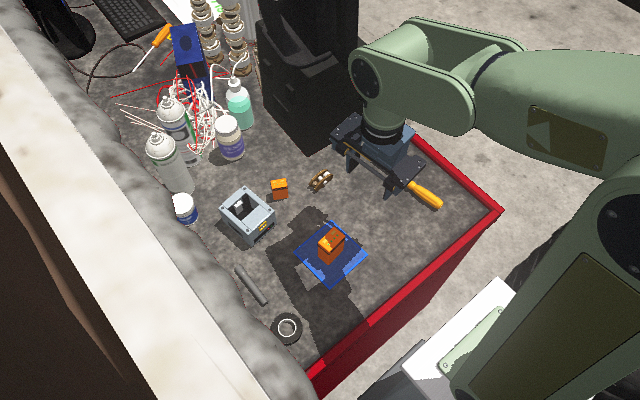

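The pack stands upright near the mat's middle, at scene (278,195) and side (331,245). The driver lies flat at scene (285,271). The bystanders look unmoved, and the gripper is clear of everything. I hand the job in.

```bash
python3 -c "
from h import *
s=env.state();print(s['time_s'],s['force'].round(1),abs(s['qvel']).max());print(env.job_done())"
```

```text
22.65 [ 0.5 -0.7 -0. ] 0.5585101801440414
the job is handed in; nothing more can be done
None
```

I finished the job and handed it in at 22.65 s of the 61 s allowed; no verdict is reported.

**What I did:**
- **Latch:** I picked up the amber screwdriver and pushed its blade through the yellow-framed slot until the latch met its stop. The force rose from about 5 N to 9 N and the arm stopped advancing. The pack popped up.
- **Screwdriver:** I laid it back on the worktop close to where it had been.
- **Pack:** I lifted it out by its x faces and carried it to the mat. I lowered it until the wrist felt 8.8 N of contact, then let go.

**Last checks:** the final pictures show:
- The pack stands upright near the mat's centre. It was released at about (441, 110) mm, against a measured mat centre of about (440, 110) mm.
- The screwdriver lies flat.
- The bystanders look unmoved by eye.
- The gripper is open and touching nothing.

**What disagreed or was not checked:**
- **Blade height:** my first estimate was several mm too low, so I corrected it by fitting lines to the shaft before going in.
- **Pack position:** the views disagreed by about 6 mm, but the jaws closed on it at 36 mm with no side force.
- **Latch spring-back:** I did not measure it directly; I took it from the blade being withdrawn.

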